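# Hold the specimen roller against the probe

### The arm

A 6-joint arm with a two-finger parallel gripper is mounted at the origin on the work surface. World frame = base frame: x ahead of the robot, y to its left, z up, the work surface at z = 0. Lengths are in m, angles in rad, forces in N, time in s.
With the tool pointing down it reaches from about 0.4 to 0.825 m from the base axis. Payload 7 kg.
Tool frame: the origin (TCP) lies at the very end of the fingers, on their centre line; the grasp point (between the pads) lies behind it (bot.grasp_offset is the y of the grasp point in the tool frame, in m); y points along the fingers, x is the direction in which the jaws open and shut, and the axes are right-handed (so a half turn about y gives the same grasp; the last joint's range is limited). The gripper opens to 85 mm and grips with 20 to 120 N. Pads are 22 mm wide; open, the fingers measure 114 mm over their backs; the gripper's body (76 mm by 85 mm) begins 54 mm behind the grasp point. The pads swing forward as they close: fully open they stand 13 mm farther back than shut.
Start: joints at [1.534, 0.359, 0.012, 0, -1.224, -0.288], TCP at [0.215, 0.64, 0.231] pointing down, gripper open.
Joint ranges: [-3.07, 3.07], [-1.43, 2.12], [-1.02, 1.25], [-3.03, 1.67], [-3.05, -0], [-3.03, 3.03]. Speed limits (rad/s): [2.39, 2.39, 3.01, 3.14, 3.14, 3.14].

### API

Orientations are given as a unit quaternion [w, x, y, z].
In Python, from plant import observe, eyes, hand_in, bot gives the robot as it stands.
- The arm moves only by the tool drive_tool, never from a script. Its argument "series" is a list that holds one entry, the list of rows, each a list of 7 numbers: the turn, a rotation vector about the tool's x, y, z in units of 8 degrees (1.0 is 8 degrees), then the shift along the tool's x, y, z in units of 60 mm (1.0 is 60 mm), then the closure, from 0 (fully open) to 1 (shut). In form: [[[wx, wy, wz, x, y, z, hand], ...]]. A call has 1 to 8 rows; each row is the pose to reach, as a shift and turn from the pose commanded when the call began, along the tool's axes at that moment; what a row does not reach only later rows make up. A row lasts 1/8 s, in which the tool goes at most 62.5 mm and 10.7 degrees, less where a joint would pass 70% of its speed; a pose out of reach is approached as far as the arm can. A call with a gripper value outside its range is refused whole. The fingers move at their own pace and stop on an object; "force" is the grip in N (left out, the last holds). Time passes only in rows, so rows that repeat a pose let the fingers close. It gives the time, the measured TCP pose, the force and the opening at its end, in the units of the state.
- observe(): the state, without advancing time (a new reading comes with each control period).
- eyes.get_image(name): name is "scene" or "side" or "wrist"; returns (picture, depth): 400x640x3 uint8, red, green, blue; 400x640 float32, m along the optical axis (not along the pixel's ray), 0 where there is no reading.
- eyes.calibration(name): a dict with "fx", "fy", "cx", "cy" (pixels), "k1" (the pictures are not rectified: a ray, as slopes to the right and down, at radius r is drawn at 1 + k1 r^2 times it, then the intrinsics apply), "position" and "rotation" of the camera in the world. Camera axes: x right, y down, z forward; pixel columns grow to the right and rows downward; lengths in m; the calibration is good to about 2 mm. A picture is of the moment at which its call begins: read the wrist's pose just before it. calibration takes no time and is no camera call; for the wrist camera it gives the pose at the moment of the call.
- hand_in(): hands the job in, once; it reports no verdict.
The state is a dict: "clock": time; "joints": joint angles; "qd": joint speeds; "effort": joint torques, N m; "eef_pos": TCP position; "orientation": TCP orientation; "contact_force": force on the tool from outside, world axes, zero at the start; "ft_torque": the same for the moment, N m; "grip_width": finger opening in m.
Only numpy, scipy, OpenCV 4.12 (cv2) and the standard library are available. Lean on these libraries where they do the work, as an engineer would, in place of code of your own. Each camera call takes 0.05 s, during which the arm holds its last target.

### The job

Without gripping or lifting it, push the white roller slowly up its lane from behind with the fingertips until it is fully home against the grey stop wall, never letting it run back down. Finish while still holding it pressed there with the fingers, so that its spring probe stays pushed in for the reading. Leave the dark roller and everything else on the bench where they are.

Things in the scene. Friction and masses are not known exactly. Their poses are not given: they have to be found in the camera images.
- ramp: Inclined two-lane blue deck (280 x 214 mm) on a fixed aluminium base. Origin: centre of its top surface. x runs up the slope (10 degrees above level), y across it (left looking uphill), z square to the deck. Lanes centred on y = +55 and -55 mm, 84 mm wide between bare metal guide rails 10 mm high. A roller fully home has its centre at x = 80, z = 25 mm
- stop (a point): Middle of the foot of the grey stop wall's downhill face, where it meets the deck: ramp x = 105, y = 0, z = 0 mm; axes as the ramp's. The wall is 45 mm high and spans both lanes
- lip (a point): Middle of the top uphill edge of the low black lip across the foot of the deck: ramp x = -101, z = 6 mm. The lip is 6 mm high and 10 mm thick; both rollers start resting against it
- white_roller_center (a point): Centre of the white slippery plastic roller (50 mm diameter, 80 mm long, about 0.34 kg), lying across one of the two lanes, either one, at the foot of the slope (ramp x about -85 mm). It rolls freely, and runs back down if nothing is behind it
- dark_roller_center (a point): Centre of the dark (black) roller, same size, at the foot of the other lane
- probe_left (a joint): Brass spring probe, a 16 mm disc that stands 6 mm out of the stop wall in the lane at ramp y = +55 mm, 25 mm above the deck. Value: how far it is pushed in, m; 0 free, about 0.006 with a roller home against the wall. Its spring pushes back with 0.6 to 1.5 N
- probe_right (a joint): The same probe in the lane at ramp y = -55 mm
- beaker: Bystander: empty glass beaker, 70 mm across, 90 mm tall; origin under its base
- screwdriver: Bystander: screwdriver lying on the bench; origin under its middle
- wash_bottle: Bystander: white plastic wash bottle with a blue cap, 60 mm across, 160 mm tall; origin under its base
- adapter: Bystander: small brass connector standing up, 24 mm across, 34 mm tall; origin under its base
- spanner: Bystander: steel spanner lying on the bench; origin under its middle
- jar: Bystander: amber jar with a black lid, 56 mm across, 70 mm tall; origin under its base
Things that resemble listed ones, but are neither listed nor needed, are in the scene too. What is shaped like the part that bears white_roller_center but green, pink or yellow is not meant.

How it is judged:
By the outcome, as a careful person would: the job done as asked, in the order asked, and still so for the second after the job is handed in, while the arm keeps its last pose, push and grip.
It also fails if it takes over 38 s, if anything falls off the work surface, if the arm or the gripper's body presses on something with over 40 N, if the wrist force passes 120 N, or if a joint passes its speed limit or range.

## Working session

There is one attempt and no reset: what is moved stays moved. The work goes in short steps, Python scripts to look and compute and a tool call to move; the robot and the scene stay as the last step left them, time stands still between calls to the robot, and variables do not carry over. Pictures are saved under pics/ and viewed, and the job is handed in when it is done.

Besides the shell and the picture viewer there is one more tool, called after "Emit:" as a command line: name --argument value ..., lists and objects as JSON in quotes. drive_tool: Moves the arm, as the interface text tells. Its arguments: {"type":"object","properties":{"series":{"type":"array"},"force":{"type":"number"}},"required":["series"]}

```bash
ls; mkdir -p pics
python3 - <<'E'
from plant import observe, eyes, bot
import cv2
print(observe()); print([a for a in dir(bot) if a[0]!='_'], bot.grasp_offset)
for n in ["scene","side","wrist"]:
    p,d=eyes.get_image(n); cv2.imwrite(f"pics/{n}0.png",p[:,:,::-1]); import numpy as np; np.save(f"{n}0.npy",d); np.save(f"{n}0c.npy",eyes.calibration(n),allow_pickle=True); print(n,eyes.calibration(n))
E
```

```text
pics
{'clock': 0.0, 'joints': array([ 1.53411171e+00,  3.59351381e-01,  1.10685265e-02, -3.62640880e-04,
       -1.22410716e+00, -2.88101593e-01]), 'qd': array([ 0.00056886, -0.00012622,  0.00114539,  0.00026032,  0.00121283,
       -0.00011578]), 'effort': array([ 9.14320153e-04, -5.83326530e+01,  2.93407720e+01,  6.93649247e+00,
       -5.72895224e-03,  8.51417070e-08]), 'eef_pos': array([0.21526269, 0.63924483, 0.2303886 ]), 'orientation': array([-0.41210528,  0.41298644, -0.57391567,  0.57465837]), 'contact_force': array([ 0.11748666,  0.24880546, -0.27998081]), 'ft_torque': array([ 0.01195237, -0.01157804,  0.01254543]), 'grip_width': 0.08514405675262297}
['IKError', 'grasp_offset'] -0.0187
scene {'fx': 418.1908689793417, 'fy': 418.1908689793417, 'cx': 323.33174146081114, 'cy': 193.4384817199235, 'k1': -0.09448858568557307, 'position': array([1.23671968, 0.12444314, 1.10715705]), 'rotation': array([-0.1887391 ,  0.62897771,  0.71822712, -0.23003131])}
side {'fx': 375.6542555206869, 'fy': 375.6542555206869, 'cx': 317.6482598096793, 'cy': 200.14586633325123, 'k1': 0.003218734620099595, 'position': array([0.44671968, 0.99789514, 0.70862418]), 'rotation': array([ 0.01981161, -0.02292309,  0.87863712, -0.4765279 ])}
wrist {'fx': 336.34541475002425, 'fy': 336.34541475002425, 'cx': 320.64732970376394, 'cy': 198.6638410847703, 'k1': -0.06283072863290737, 'position': array([0.28119255, 0.61667864, 0.37340755]), 'rotation': array([-0.08187334, -0.57800192,  0.80415054,  0.11203768])}
```

View pics/scene0.png

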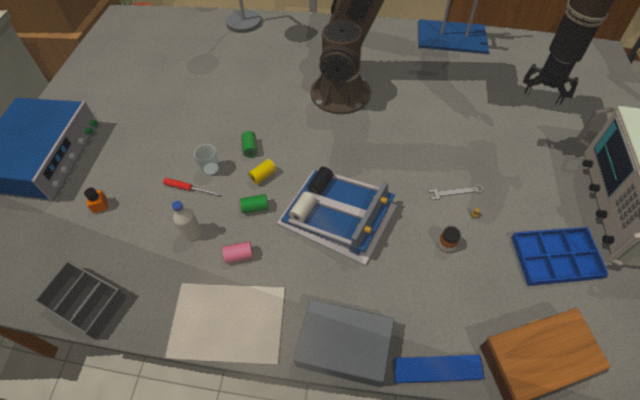

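View pics/side0.png

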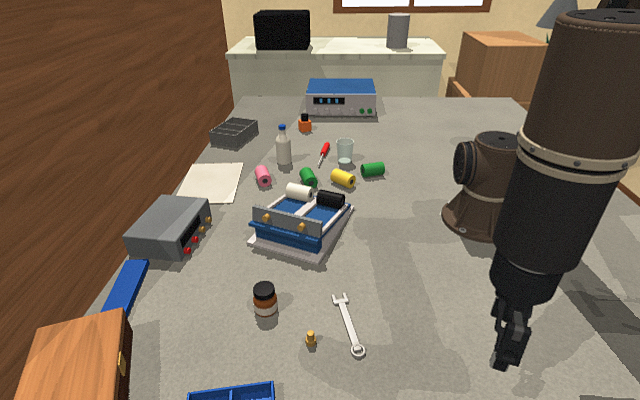

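View pics/wrist0.png

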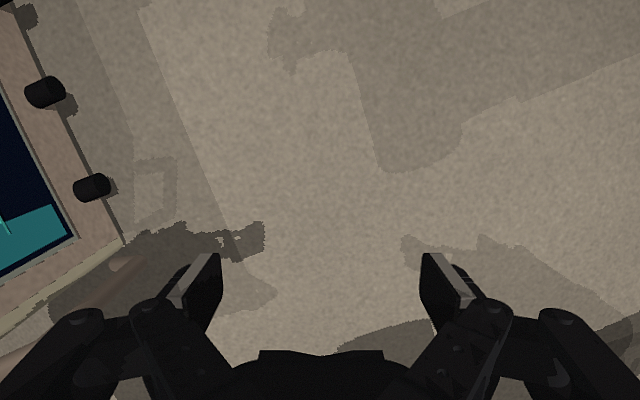

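The scene picture shows the ramp around (340,213). The white roller is at (304,207) in the near lane, the dark one at (320,180), and the stop wall with two brass probes is on the right. I'll enlarge this area.

Run:
```python
import cv2
p=cv2.imread("pics/scene0.png")[155:270,265:410]
cv2.imwrite("pics/scene0z.png",cv2.resize(p,None,fx=5.2,fy=5.2,interpolation=cv2.INTER_CUBIC))
p=cv2.imread("pics/side0.png")[170:270,240:365]
cv2.imwrite("pics/side0z.png",cv2.resize(p,None,fx=6,fy=6,interpolation=cv2.INTER_CUBIC))
```

```text
(no output)
```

View pics/scene0z.png

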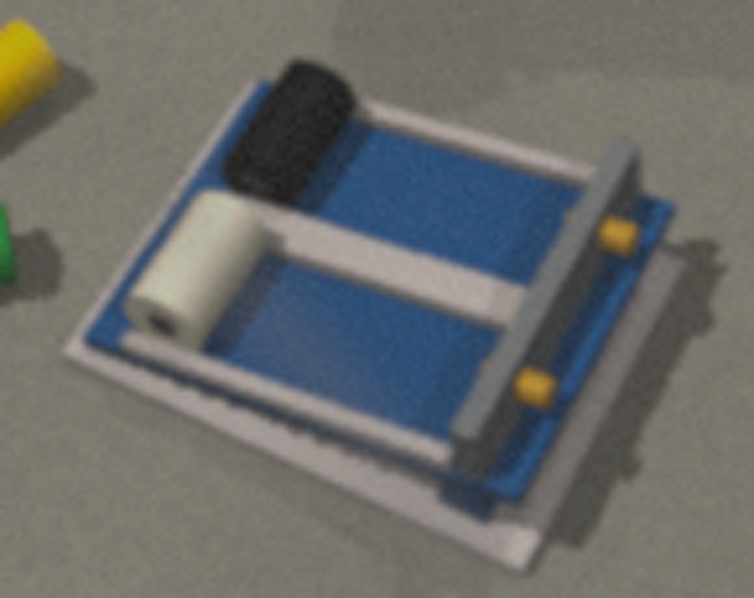

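View pics/side0z.png

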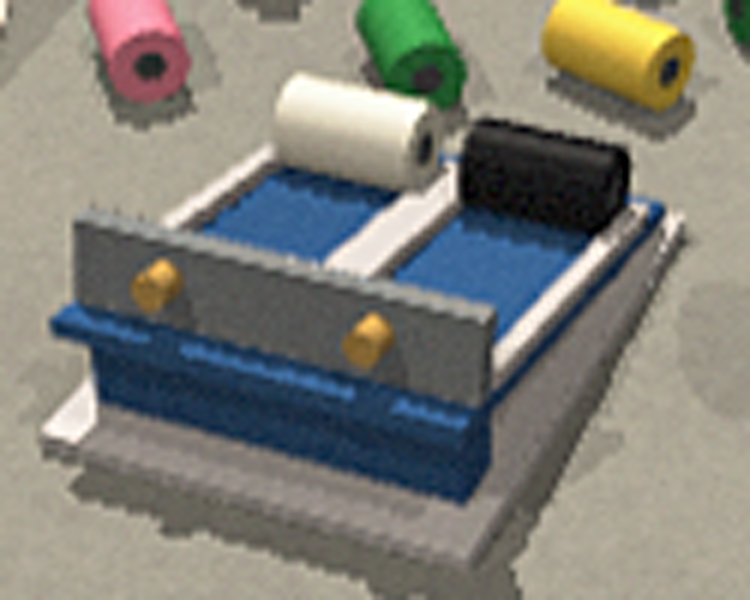

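White is in the lower lane of the picture, which is the right lane (ramp y = -55), so its probe is probe_right. Deck corners in the zoomed scene crop: (262,82), (672,207), (517,497), (90,345). In the side crop: (52,315), (493,405), (662,208).

```bash
cat > h.py <<'E'
import numpy as np
from scipy.spatial.transform import Rotation as R
def q2m(q): return R.from_quat([q[1],q[2],q[3],q[0]]).as_matrix()
def proj(c,P):
    p=(np.atleast_2d(P)-c["position"])@q2m(c["rotation"])
    s=p[:,:2]/p[:,2:]; s=s*(1+c["k1"]*(s**2).sum(1,keepdims=True))
    return s*[c["fx"],c["fy"]]+[c["cx"],c["cy"]]
def unproj(c,uv,d):
    uv=np.atleast_2d(uv).astype(float); t=(uv-[c["cx"],c["cy"]])/[c["fx"],c["fy"]]; s=t.copy()
    for _ in range(20): s=t/(1+c["k1"]*(s**2).sum(1,keepdims=True))
    d=np.atleast_1d(d)[:,None]
    return np.hstack([s*d,d])@q2m(c["rotation"]).T+c["position"]
def rampR(yaw): return R.from_euler('ZY',[yaw,-np.deg2rad(10)]).as_matrix()
E
cat > fit.py <<'E'
from h import *
from scipy.optimize import least_squares
L=lambda n:np.load(n,allow_pickle=True)
cs=L("scene0c.npy").item(); cd=L("side0c.npy").item()
zs=lambda a:(np.array(a)+.5)/5.2-.5+[265,155]
zd=lambda a:(np.array(a)+.5)/6-.5+[240,170]
A=np.array([[-140,107,0],[140,107,0],[140,-107,0],[-140,-107,0]])/1e3
ua=zs([[262,82],[672,207],[517,497],[90,345]])
B=np.array([[140,-107,0],[140,107,0],[-140,107,0]])/1e3; ub=zd([[52,315],[493,405],[662,208]])
def f(p):
    M=rampR(p[3])
    return np.r_[(proj(cs,A@M.T+p[:3])-ua).ravel(),(proj(cd,B@M.T+p[:3])-ub).ravel()]
r=least_squares(f,[.6,.1,.06,1.3]); print(r.x,np.rad2deg(r.x[3]),r.fun.round(1))
p=r.x;M=rampR(p[3]);np.save("ramp.npy",p)
# depth check
for n,c in(("scene",cs),("side",cd)):
    d=L(n+"0.npy"); v,u=np.mgrid[160:270,240:410]; u=u.ravel();v=v.ravel();dd=d[v,u];k=dd>0
    W=unproj(c,np.c_[u[k],v[k]],dd[k]); Q=(W-p[:3])@M
    dk=(abs(Q[:,0])<.09)&(Q[:,0]>-.05)&(abs(abs(Q[:,1])-.055)<.03)&(abs(Q[:,2])<.02)
    print(n,"deck z",np.median(Q[dk,2]),np.std(Q[dk,2]), np.polyfit(Q[dk,0],Q[dk,2],1))
    for s in(-1,1):
        w=(Q[:,0]<-.04)&(Q[:,0]>-.13)&(abs(Q[:,1]-s*.055)<.035)&(Q[:,2]>.012)&(Q[:,2]<.07)
        if w.sum()>10:
            g=least_squares(lambda a:np.hypot(Q[w,0]-a[0],Q[w,2]-a[1])-.025,[-.085,.025],loss="soft_l1",f_scale=.002)
            print("roller",s,g.x,w.sum(),Q[w,1].min(),Q[w,1].max(), np.sqrt((g.fun**2).mean()))
    wl=(Q[:,2]>.01)&(Q[:,2]<.06)&(Q[:,0]>.07)
    print("wall top z",np.percentile(Q[wl,2],97), "x",np.percentile(Q[wl,0],[5,50]),"y",np.percentile(Q[wl,1],[1,99]))
E
python3 fit.py
```

```text
[0.55597572 0.05191834 0.04712107 1.23641553] 70.84139176948715 [-1.6 -0.4 -0.1 -2.2  1.  -0.9 -1.4 -0.8  0.6  0.9 -3.7  3.4  0.2 -1.5]
scene deck z 0.0012739898438529395 0.0019508582528196372 [0.00103501 0.00123973]
roller -1 [-0.08416111  0.0267761 ] 357 -0.08999760674913689 -0.020172641065035694 0.0019245277962234373
roller 1 [-0.08178671  0.02600999] 311 0.02045227900904366 0.08945008347321744 0.0017012303696970635
wall top z 0.04886463503140962 x [0.08167904 0.11949979] y [-0.11169009  0.10014673]
side deck z 3.7317664628837204e-05 0.0009773649492157799 [-3.53170103e-04  3.46378231e-05]
roller -1 [-0.08216185  0.0248993 ] 279 -0.08973441024742074 -0.020009312159617064 0.0017778199426891695
roller 1 [-0.08022478  0.02452066] 306 0.020225631169027647 0.08981322419397893 0.0017826460822742288
wall top z 0.04598965624952428 x [0.11327724 0.12335995] y [-0.1070559   0.10506781]
```

```bash
cat >> h.py <<'E'
def pose():
    from plant import observe
    o=observe(); return o,q2m(o["orientation"]),o["eef_pos"]
def delta(T0,p0,T1,p1):
    return np.r_[R.from_matrix(T0.T@T1).as_rotvec()/np.deg2rad(8), T0.T@(p1-p0)/.06]
E
python3 - <<'E'
import re
s=open("fit.py").read()
s=s.replace("B=np.array([[140,-107,0],[140,107,0],[-140,107,0]])","B=np.array([[140,-107,0],[-140,107,0]])").replace("[[52,315],[493,405],[662,208]]","[[52,315],[662,208]]")
s=s.replace("abs(Q[:,1]-s*.055)<.035","abs(Q[:,1]-s*.055)<.048").replace("Q[w,1].min(),Q[w,1].max()","np.percentile(Q[w,1],[2,98])")
s+='''
print("Y roller axes")
for uv in ([185,225],[205,160],[238,252],[254,203],[262,171],[449,240]):
    d=L("scene0.npy")[uv[1],uv[0]];W=unproj(cs,[uv],[d])[0];print(uv,W.round(3),((W-p[:3])@M).round(3))
o,T,e=pose();print("tool axes cols\\n",T.round(3));print("ramp\\n",M.round(3))
for sg in(1,-1):
    T1=np.c_[sg*M[:,1],-M[:,2],0*M[:,0]];T1[:,2]=np.cross(T1[:,0],T1[:,1])
    for X in([-.145,-.055,.12],[-.145,-.055,.012]): print(sg,delta(T,e,T1,M@np.array(X)+p[:3]).round(2),(M@np.array(X)+p[:3]).round(3))
'''
open("fit.py","w").write(s)
E
python3 fit.py
```

```text
[0.55779931 0.05329414 0.04524773 1.21667132] 69.71013193727345 [-0.2  0.1  0.6 -0.4  0.2  0.6 -1.2 -0.9 -0.5  1.   0.2 -0.3]
scene deck z 0.0034325104222610123 0.0019279044863895424 [0.00066759 0.00342231]
roller -1 [-0.08434058  0.02866073] 525 [-0.1000484  -0.01440971] 0.005487261514337852
roller 1 [-0.0838184   0.02806259] 482 [0.00862864 0.09728922] 0.005753063736781952
wall top z 0.051008645498754175 x [0.07980799 0.11849483] y [-0.10840999  0.10391143]
side deck z 0.0022286246096519346 0.0009613031660716145 [0.0006812  0.00224868]
roller -1 [-0.08267951  0.02667759] 392 [-0.09362945 -0.01249201] 0.004649520736381446
roller 1 [-0.08282257  0.0267728 ] 414 [0.01629599 0.09712114] 0.0042775445697257365
wall top z 0.0481577427245501 x [0.11062644 0.12181934] y [-0.10350128  0.10847706]
Y roller axes
[185, 225] [ 0.706 -0.365  0.097] [-0.327 -0.284  0.11 ]
[205, 160] [ 0.463 -0.382  0.089] [-0.427 -0.062  0.12 ]
[238, 252] [ 0.745 -0.208  0.048] [-0.176 -0.266  0.034]
[254, 203] [ 0.576 -0.201  0.047] [-0.228 -0.105  0.042]
[262, 171] [ 0.454 -0.202  0.05 ] [-0.271  0.008  0.052]
[449, 240] [0.64  0.381 0.064] [ 0.334  0.036 -0.04 ]
tool axes cols
 [[-0.319 -0.     0.948]
 [-0.948 -0.001 -0.319]
 [ 0.001 -1.     0.   ]]
ramp
 [[ 0.342 -0.938 -0.06 ]
 [ 0.924  0.347 -0.163]
 [ 0.174  0.     0.985]]
1 [-0.98 11.43  1.01 10.19  1.55  9.36] [ 0.553 -0.119  0.138]
1 [-0.98 11.43  1.01  9.87  3.33  9.37] [ 0.559 -0.102  0.032]
-1 [  1.   -11.01   0.97  10.19   1.55   9.36] [ 0.553 -0.119  0.138]
-1 [  1.   -11.01   0.97   9.87   3.33   9.37] [ 0.559 -0.102  0.032]
```

```bash
cat > go.py <<'E'
from h import *
import sys
P=np.array([.5580,.0540,.0475]);M=rampR(np.deg2rad(69.7))
T1=np.c_[M[:,1],-M[:,2],-M[:,0]]
if __name__=="__main__":
    o,T,e=pose()
    print("ramp pos",((e-P)@M).round(4),"tilt err deg",np.rad2deg(R.from_matrix(T1.T@T).as_rotvec()).round(2),"F ramp",(o["contact_force"]@M).round(2),"grip",o["grip_width"].__round__(4),"t",o["clock"], "j",o["joints"].round(2))
    if len(sys.argv)>3:
        X=np.array([float(a) for a in sys.argv[1:4]]);print("delta",delta(T,e,T1,M@X+P).round(3))
E
python3 go.py -.15 -.055 .18
```

```text
ramp pos [0.4554 0.5245 0.1056] tilt err deg [  7.83 -91.43  -8.05] F ramp [-0.75 -0.17 -0.14] grip 0.0852 t 0.15 j [ 1.53  0.36  0.01 -0.   -1.22 -0.29]
delta [-0.979 11.429  1.006 10.431  0.545  9.355]
```

Emit:
drive_tool --series '[[[-0.98,11.43,1.0,10.4,0.5,9.35,0.65],[-0.98,11.43,1.0,10.4,0.5,9.35,0.65],[-0.98,11.43,1.0,10.4,0.5,9.35,0.65],[-0.98,11.43,1.0,10.4,0.5,9.35,0.65],[-0.98,11.43,1.0,10.4,0.5,9.35,0.65],[-0.98,11.43,1.0,10.4,0.5,9.35,0.65],[-0.98,11.43,1.0,10.4,0.5,9.35,0.65],[-0.98,11.43,1.0,10.4,0.5,9.35,0.65]]]' --force 20

```text
clock: 1.15
eef_pos: [0.4137, 0.179, 0.2137]
orientation: [-0.078, 0.099, 0.757, -0.641]
contact_force: [2.2, 2.1, 0.3]
grip_width: 0.0296
```

```bash
python3 go.py -.15 -.055 .18
```

```text
ramp pos [0.095  0.1787 0.152 ] tilt err deg [ 0.4  -5.82 -0.53] F ramp [ 2.78 -1.33 -0.15] grip 0.0296 t 1.15 j [ 0.77 -0.07 -0.52 -0.1  -0.98 -0.98]
delta [-0.05   0.727  0.066 -3.457 -0.471  4.461]
```

Emit:
drive_tool --series '[[[-0.05,0.73,0.07,-3.45,-0.5,4.45,0.65],[-0.05,0.73,0.07,-3.45,-0.5,4.45,0.65],[-0.05,0.73,0.07,-3.45,-0.5,4.45,0.65],[-0.05,0.73,0.07,-3.45,-0.5,4.45,0.65],[-0.05,0.73,0.07,-3.45,-0.5,4.45,0.65],[-0.05,0.73,0.07,-3.45,-0.5,4.45,0.65],[-0.05,0.73,0.07,-3.45,-0.5,4.45,0.65],[-0.05,0.73,0.07,-3.45,-0.5,4.45,0.65]]]'

```text
clock: 2.15
eef_pos: [0.5481, -0.1296, 0.2003]
orientation: [-0.112, 0.133, 0.754, -0.633]
contact_force: [-0.1, 0.2, 0.7]
grip_width: 0.0297
```

```bash
python3 go.py -.15 -.055 .09
python3 - <<'E'
from plant import eyes
import cv2
p,d=eyes.get_image("wrist"); cv2.imwrite("pics/wrist1.png",p[:,:,::-1])
E
```

```text
ramp pos [-0.1464 -0.0545  0.181 ] tilt err deg [ 0.08 -0.25 -0.06] F ramp [0.28 0.17 0.66] grip 0.0297 t 2.15 j [-0.    0.2  -0.22 -0.18 -1.1  -0.27]
delta [-0.01   0.032  0.007 -0.01   1.517  0.058]
```

View pics/wrist1.png

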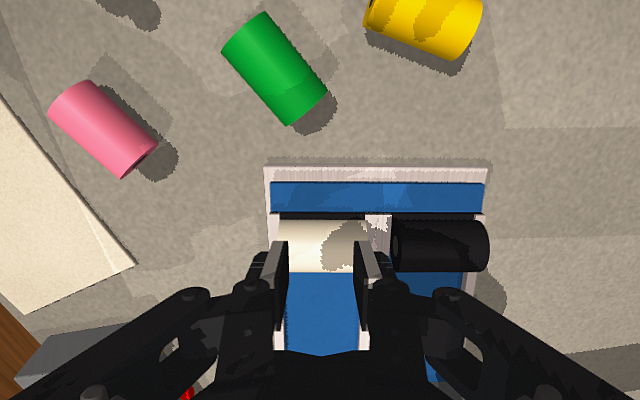

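The wrist view shows the fingers straddling the lane centre. The white roller spans columns 278–375 and the ramp edges run level, so the yaw is right. Next I refine the ramp pose from the wrist depth.

```bash
cat > meas.py <<'E'
from go import *
from plant import eyes
from scipy.optimize import least_squares
def meas(n):
    c=eyes.calibration(n);p,d=eyes.get_image(n);v,u=np.mgrid[0:400,0:640];u=u.ravel();v=v.ravel();dd=d[v,u];k=dd>0
    Q=(unproj(c,np.c_[u,v][k],dd[k])-P)@M; C=p.reshape(-1,3)[k].astype(int)
    return p,Q,C
if __name__=="__main__":
    p,Q,C=meas("wrist")
    dk=(abs(Q[:,1]+.055)<.035)&(Q[:,0]>-.05)&(Q[:,0]<.05)&(abs(Q[:,2])<.015)
    print("deck z R",dk.sum(),np.median(Q[dk,2]))
    ap=(Q[:,0]<-.115)&(Q[:,0]>-.135)&(abs(Q[:,1])<.1)&(abs(Q[:,2])<.015)
    print("apron z",np.median(Q[ap,2]), np.polyfit(Q[ap,1],Q[ap,2],1))
    b=(C[:,2]>1.5*C[:,0])&(Q[:,0]<-.11)&(abs(Q[:,2])<.015)
    for lo in(-.09,-.05,0,.05):
        s=b&(abs(Q[:,1]-lo-.02)<.02); print("downhill edge",np.percentile(Q[s,0],1))
    print("deck y edges",np.percentile(Q[b,1],[.5,99.5]))
    for s in(-1,1):
        w=(Q[:,0]<-.05)&(Q[:,0]>-.11)&(abs(Q[:,1]-s*.055)<.05)&(Q[:,2]>.033)&(Q[:,2]<.06)
        g=least_squares(lambda a:np.hypot(Q[w,0]-a[0],Q[w,2]-a[1])-.025,[-.085,.025],loss="soft_l1",f_scale=.002)
        print("roller",s,g.x.round(4),np.percentile(Q[w,1],[1,99]).round(4),w.sum())
E
python3 meas.py
```

```text
deck z R 4610 0.002775045748843662
apron z 0.0028508362128794483 [0.00029385 0.00283743]
downhill edge -0.14174746697404234
downhill edge -0.1415887464797985
downhill edge -0.1417068869525779
downhill edge -0.1418011605119793
deck y edges [-0.10342484  0.10773067]
roller -1 [-0.0863  0.0278] [-0.0911 -0.0146] 3443
roller 1 [-0.0862  0.0276] [0.0173 0.0964] 4275
```

```bash
sed -i 's/.0540,.0475/.0540,.0490/' go.py; python3 go.py -.15 -.054 .012
```

```text
ramp pos [-0.146  -0.0544  0.1799] tilt err deg [ 0.06 -0.34 -0.02] F ramp [-0.43  0.18 -0.02] grip 0.0301 t 2.25 j [-0.    0.2  -0.22 -0.18 -1.1  -0.27]
delta [-8.000e-03  4.300e-02  2.000e-03  6.000e-03  2.799e+00  6.400e-02]
```

Emit:
drive_tool --series '[[[0,0.04,0,0,0.7,0.06,0.65],[0,0.04,0,0,1.4,0.06,0.65],[0,0.04,0,0,2.0,0.06,0.65],[0,0.04,0,0,2.3,0.06,0.65],[0,0.04,0,0,2.55,0.06,0.65],[0,0.04,0,0,2.8,0.06,0.65],[0,0.04,0,0,2.8,0.06,0.65],[0,0.04,0,0,2.8,0.06,0.65]]]'

```text
clock: 3.25
eef_pos: [0.5578, -0.1062, 0.0352]
orientation: [-0.113, 0.135, 0.754, -0.633]
contact_force: [0.1, -0.9, 0.6]
grip_width: 0.0297
```

```bash
python3 go.py -.125 -.054 .012
python3 - <<'E'
from plant import eyes
import cv2
p,d=eyes.get_image("scene"); cv2.imwrite("pics/scene2.png",cv2.resize(p[150:270,250:410,::-1],None,fx=4.8,fy=4.8,interpolation=cv2.INTER_CUBIC))
p,d=eyes.get_image("wrist"); cv2.imwrite("pics/wrist2.png",p[:,:,::-1])
p,d=eyes.get_image("side"); cv2.imwrite("pics/side2.png",cv2.resize(p[130:270,220:380,::-1],None,fx=4,fy=4,interpolation=cv2.INTER_CUBIC))
E
```

```text
ramp pos [-0.1504 -0.0554  0.0125] tilt err deg [0.07 0.02 0.03] F ramp [-0.71 -0.38  0.72] grip 0.0297 t 3.25 j [ 0.04  0.38 -0.38 -0.24 -0.75 -0.22]
delta [-0.008 -0.003 -0.004  0.024  0.007 -0.424]
```

View pics/scene2.png

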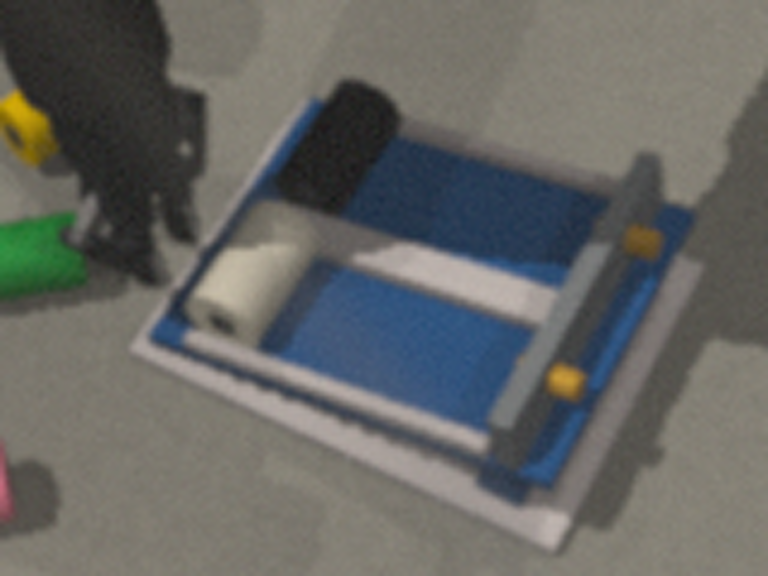

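View pics/wrist2.png

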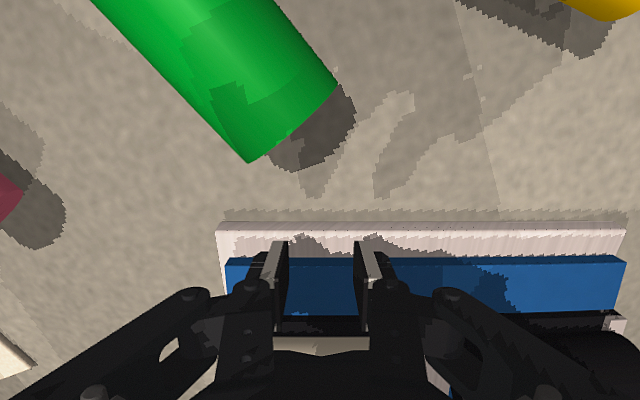

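View pics/side2.png

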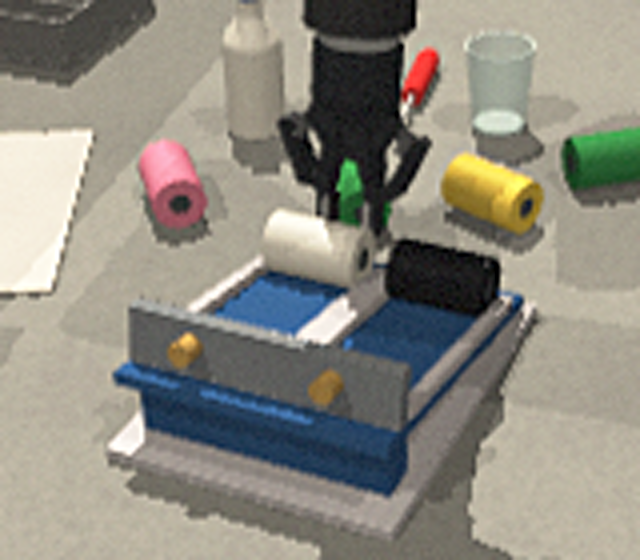

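The wrist view shows the fingers centred on the lane: the finger gap centre is at column 322, and the lane centre also computes to about 322. They are behind the roller and clear of the lip. Now I start the slow push, with tool -z being uphill.

Emit:
drive_tool --series '[[[0,0,0,0.01,0,-0.1,0.65],[0,0,0,0.02,0,-0.2,0.65],[0,0,0,0.02,0,-0.28,0.65],[0,0,0,0.02,0,-0.34,0.65],[0,0,0,0.02,0,-0.38,0.65],[0,0,0,0.02,0,-0.42,0.65],[0,0,0,0.02,0,-0.46,0.65],[0,0,0,0.02,0,-0.5,0.65]]]'

```text
clock: 4.4
eef_pos: [0.5665, -0.078, 0.0397]
orientation: [-0.114, 0.135, 0.754, -0.633]
contact_force: [-0.2, -1.5, 0.1]
grip_width: 0.0302
```

```bash
python3 go.py .044 -.055 .012
```

```text
ramp pos [-0.1206 -0.0537  0.0118] tilt err deg [ 0.09  0.04 -0.02] F ramp [-1.43 -0.37  0.4 ] grip 0.0302 t 4.4 j [ 0.09  0.38 -0.38 -0.23 -0.75 -0.28]
delta [-0.011 -0.005  0.003 -0.019 -0.007 -2.743]
```

Emit:
drive_tool --series '[[[0,0,0,0,0,-0.04,0.65],[0,0,0,0,0,-0.08,0.65],[0,0,0,0,0,-0.12,0.65],[0,0,0,0,0,-0.16,0.65],[0,0,0,0,0,-0.2,0.65],[0,0,0,0,0,-0.24,0.65],[0,0,0,0,0,-0.28,0.65],[0,0,0,0,0,-0.32,0.65]]]'

```text
clock: 5.4
eef_pos: [0.5731, -0.0601, 0.0431]
orientation: [-0.114, 0.135, 0.754, -0.633]
contact_force: [-0.5, -1.0, -0.6]
grip_width: 0.0302
```

```bash
python3 go.py .044 -.055 .012
python3 - <<'E'
from plant import eyes
import cv2
p,d=eyes.get_image("scene"); cv2.imwrite("pics/scene3.png",cv2.resize(p[150:270,250:410,::-1],None,fx=4.8,fy=4.8,interpolation=cv2.INTER_CUBIC))
E
```

```text
ramp pos [-0.1012 -0.0538  0.0118] tilt err deg [ 0.08  0.04 -0.02] F ramp [-1.2   0.08 -0.39] grip 0.0302 t 5.4 j [ 0.12  0.38 -0.37 -0.23 -0.75 -0.32]
delta [-1.00e-02 -5.00e-03  2.00e-03 -1.90e-02 -6.00e-03 -2.42e+00]
```

View pics/scene3.png

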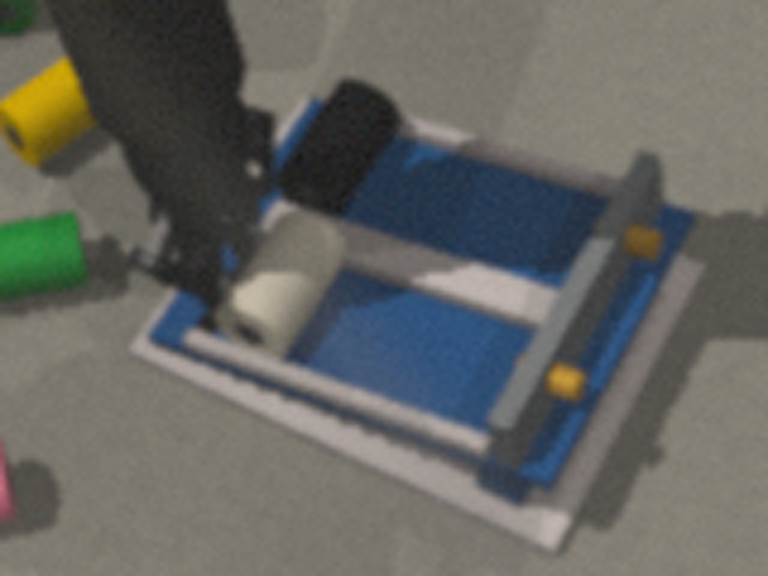

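The roller has moved up about 18 mm. It is straight, with the fingers right behind it, its centre now at (285,285) in the crop. I continue at the same pace.

Emit:
drive_tool --series '[[[0,0,0,0,0,-0.04,0.65],[0,0,0,-0.01,0,-0.08,0.65],[0,0,0,-0.01,0,-0.12,0.65],[0,0,0,-0.01,0,-0.16,0.65],[0,0,0,-0.01,0,-0.2,0.65],[0,0,0,-0.01,0,-0.24,0.65],[0,0,0,-0.01,0,-0.28,0.65],[0,0,0,-0.01,0,-0.32,0.65]]]'

```text
clock: 6.45
eef_pos: [0.5803, -0.0425, 0.0464]
orientation: [-0.114, 0.135, 0.754, -0.633]
contact_force: [-0.3, -0.3, 0.1]
grip_width: 0.0298
```

Emit:
drive_tool --series '[[[0,0,0,0,0,-0.04,0.65],[0,0,0,0,0,-0.08,0.65],[0,0,0,0,0,-0.12,0.65],[0,0,0,0,0,-0.16,0.65],[0,0,0,0,0,-0.2,0.65],[0,0,0,0,0,-0.24,0.65],[0,0,0,0,0,-0.28,0.65],[0,0,0,0,0,-0.32,0.65]]]'

```text
clock: 7.45
eef_pos: [0.5869, -0.0248, 0.0497]
orientation: [-0.114, 0.135, 0.754, -0.633]
contact_force: [-0.1, -0.7, 0.3]
grip_width: 0.0295
```

Emit:
drive_tool --series '[[[0,0,0,0,0,-0.04,0.65],[0,0,0,0,0,-0.08,0.65],[0,0,0,0,0,-0.12,0.65],[0,0,0,0,0,-0.16,0.65],[0,0,0,0,0,-0.2,0.65],[0,0,0,0,0,-0.24,0.65],[0,0,0,0,0,-0.28,0.65],[0,0,0,0,0,-0.32,0.65]]]'

```text
clock: 8.45
eef_pos: [0.5934, -0.0071, 0.053]
orientation: [-0.114, 0.135, 0.754, -0.633]
contact_force: [-0.5, -0.5, 0.5]
grip_width: 0.03
```

```bash
python3 go.py .044 -.055 .012
python3 - <<'E'
from plant import eyes
import cv2
p,d=eyes.get_image("scene"); cv2.imwrite("pics/scene4.png",cv2.resize(p[150:270,250:410,::-1],None,fx=4.8,fy=4.8,interpolation=cv2.INTER_CUBIC))
E
```

```text
ramp pos [-0.0436 -0.0544  0.0117] tilt err deg [ 0.08  0.04 -0.02] F ramp [-0.59  0.3   0.64] grip 0.03 t 8.45 j [ 0.21  0.38 -0.34 -0.21 -0.77 -0.42]
delta [-0.01  -0.004  0.002 -0.009 -0.007 -1.46 ]
```

View pics/scene4.png

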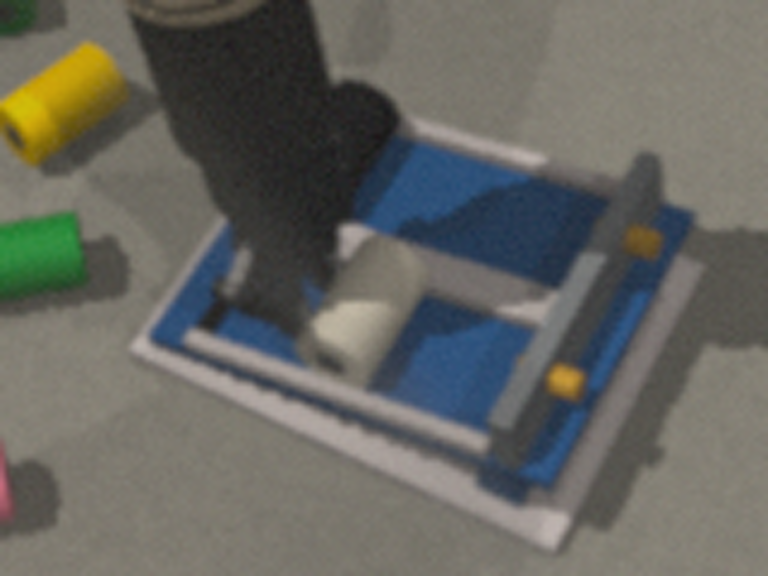

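The roller stays straight against the fingers, now at about (368,310) in the crop, and the dark roller hasn't moved. About 88 mm remain.

Emit:
drive_tool --series '[[[0,0,0,0,0,-0.04,0.65],[0,0,0,0,0,-0.08,0.65],[0,0,0,0,0,-0.12,0.65],[0,0,0,0,0,-0.16,0.65],[0,0,0,0,0,-0.2,0.65],[0,0,0,0,0,-0.24,0.65],[0,0,0,0,0,-0.28,0.65],[0,0,0,0,0,-0.32,0.65]]]'

```text
clock: 9.5
eef_pos: [0.6, 0.0107, 0.0563]
orientation: [-0.114, 0.135, 0.754, -0.633]
contact_force: [-1.0, -1.9, 1.1]
grip_width: 0.0304
```

Emit:
drive_tool --series '[[[0,0,0,0,0,-0.04,0.65],[0,0,0,0,0,-0.08,0.65],[0,0,0,0,0,-0.12,0.65],[0,0,0,0,0,-0.16,0.65],[0,0,0,0,0,-0.2,0.65],[0,0,0,0,0,-0.24,0.65],[0,0,0,0,0,-0.28,0.65],[0,0,0,0,0,-0.32,0.65]]]'

```text
clock: 10.5
eef_pos: [0.6066, 0.0284, 0.0596]
orientation: [-0.114, 0.135, 0.754, -0.633]
contact_force: [-0.3, -1.5, 0.2]
grip_width: 0.0299
```

Emit:
drive_tool --series '[[[0,0,0,0,0,-0.04,0.65],[0,0,0,0,0,-0.08,0.65],[0,0,0,0,0,-0.12,0.65],[0,0,0,0,0,-0.16,0.65],[0,0,0,0,0,-0.2,0.65],[0,0,0,0,0,-0.24,0.65],[0,0,0,0,0,-0.28,0.65],[0,0,0,0,0,-0.32,0.65]]]'

```text
clock: 11.5
eef_pos: [0.6131, 0.0461, 0.0629]
orientation: [-0.114, 0.135, 0.754, -0.633]
contact_force: [-0.3, -1.7, 0.6]
grip_width: 0.0298
```

```bash
python3 go.py .044 -.055 .012
python3 - <<'E'
from plant import eyes
import cv2
p,d=eyes.get_image("scene"); cv2.imwrite("pics/scene5.png",cv2.resize(p[150:270,250:410,::-1],None,fx=4.8,fy=4.8,interpolation=cv2.INTER_CUBIC))
p,d=eyes.get_image("side"); cv2.imwrite("pics/side5.png",cv2.resize(p[130:270,220:380,::-1],None,fx=4,fy=4,interpolation=cv2.INTER_CUBIC))
E
```

```text
ramp pos [ 0.014  -0.0544  0.0116] tilt err deg [ 0.08  0.04 -0.02] F ramp [-1.53 -0.32  0.93] grip 0.0298 t 11.5 j [ 0.3   0.39 -0.31 -0.2  -0.78 -0.52]
delta [-0.01  -0.004  0.002 -0.009 -0.007 -0.5  ]
```

View pics/scene5.png

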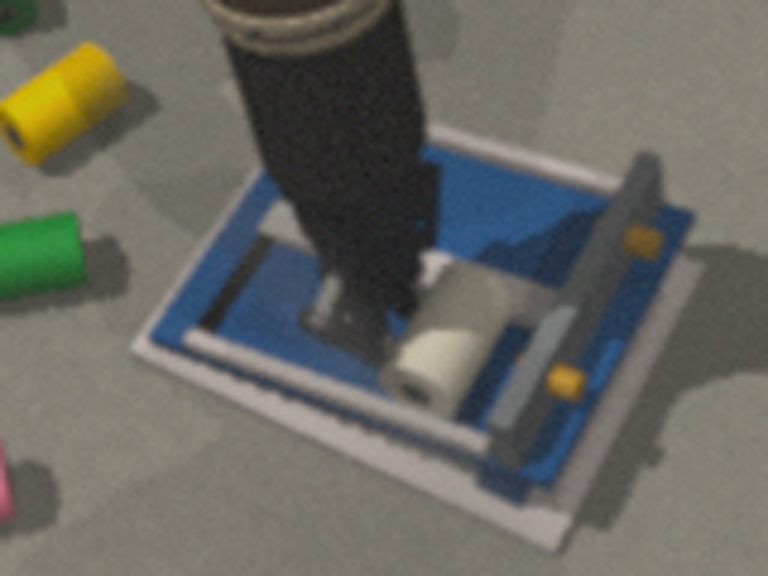

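View pics/side5.png

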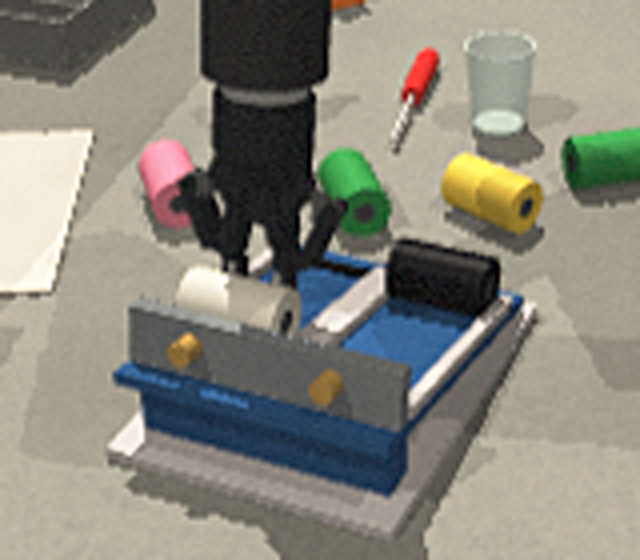

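The roller is straight, about 30 mm short of home, with the fingers behind it and the dark roller still at (440,277) in the side crop. I continue, then go slower near the wall.

Emit:
drive_tool --series '[[[0,0,0,0,0,-0.04,0.65],[0,0,0,0,0,-0.08,0.65],[0,0,0,0,0,-0.12,0.65],[0,0,0,0,0,-0.16,0.65],[0,0,0,0,0,-0.2,0.65],[0,0,0,0,0,-0.24,0.65],[0,0,0,0,0,-0.28,0.65],[0,0,0,0,0,-0.32,0.65]]]'

```text
clock: 12.6
eef_pos: [0.6197, 0.0639, 0.0662]
orientation: [-0.114, 0.135, 0.754, -0.633]
contact_force: [-1.1, -0.4, 0.5]
grip_width: 0.0299
```

Emit:
drive_tool --series '[[[0,0,0,0,0,-0.015,0.65],[0,0,0,0,0,-0.03,0.65],[0,0,0,0,0,-0.045,0.65],[0,0,0,0,0,-0.06,0.65],[0,0,0,0,0,-0.075,0.65],[0,0,0,0,0,-0.09,0.65]]]'

```text
clock: 13.35
eef_pos: [0.6213, 0.0685, 0.0671]
orientation: [-0.114, 0.135, 0.753, -0.633]
contact_force: [-1.0, -2.2, 1.4]
grip_width: 0.03
```

```bash
python3 go.py .044 -.055 .012
```

```text
ramp pos [ 0.0381 -0.0544  0.0116] tilt err deg [ 0.1   0.04 -0.03] F ramp [-2.17  0.15  1.76] grip 0.03 t 13.35 j [ 0.33  0.39 -0.29 -0.19 -0.79 -0.56]
delta [-0.013 -0.005  0.004 -0.01  -0.006 -0.098]
```

Emit:
drive_tool --series '[[[0,0,0,0,0,-0.01,0.65],[0,0,0,0,0,-0.02,0.65],[0,0,0,0,0,-0.03,0.65],[0,0,0,0,0,-0.04,0.65]]]'

```text
clock: 13.85
eef_pos: [0.6223, 0.0709, 0.0675]
orientation: [-0.114, 0.135, 0.754, -0.633]
contact_force: [-0.3, -3.8, -0.0]
grip_width: 0.0298
```

Emit:
drive_tool --series '[[[0,0,0,0,0,-0.01,0.65],[0,0,0,0,0,-0.02,0.65],[0,0,0,0,0,-0.03,0.65]]]'

```text
clock: 14.22
eef_pos: [0.6229, 0.0726, 0.0678]
orientation: [-0.114, 0.135, 0.754, -0.633]
contact_force: [-1.8, -3.2, 1.2]
grip_width: 0.0298
```

```bash
python3 go.py .044 -.055 .012
```

```text
ramp pos [ 0.0426 -0.0544  0.0116] tilt err deg [ 0.09  0.04 -0.02] F ramp [-3.35  0.54  1.81] grip 0.0298 t 14.225 j [ 0.34  0.4  -0.28 -0.19 -0.79 -0.57]
delta [-0.011 -0.004  0.003 -0.01  -0.007 -0.024]
```

Emit:
drive_tool --series '[[[0,0,0,0,0,-0.01,0.65],[0,0,0,0,0,-0.02,0.65],[0,0,0,0,0,-0.02,0.65]]]'

```text
clock: 14.6
eef_pos: [0.6232, 0.0733, 0.068]
orientation: [-0.114, 0.135, 0.753, -0.633]
contact_force: [-1.4, -5.6, -0.6]
grip_width: 0.0302
```

Emit:
drive_tool --series '[[[0,0,0,0,0,-0.01,0.65],[0,0,0,0,0,-0.02,0.65],[0,0,0,0,0,-0.02,0.65]]]'

```text
clock: 14.98
eef_pos: [0.6231, 0.0734, 0.0679]
orientation: [-0.114, 0.135, 0.753, -0.634]
contact_force: [-1.9, -9.4, 0.8]
grip_width: 0.0299
```

```bash
python3 go.py .044 -.055 .012;  python3 - <<'E'
from plant import eyes
import cv2
p,d=eyes.get_image("scene"); cv2.imwrite("pics/scene6.png",cv2.resize(p[170:260,300:410,::-1],None,fx=6.5,fy=6.5,interpolation=cv2.INTER_CUBIC))
E
```

```text
ramp pos [ 0.0434 -0.0544  0.0116] tilt err deg [ 0.2   0.06 -0.06] F ramp [-9.15 -1.48  2.43] grip 0.0299 t 14.975 j [ 0.34  0.4  -0.28 -0.19 -0.79 -0.57]
delta [-0.024 -0.007  0.008 -0.011 -0.007 -0.009]
```

View pics/scene6.png

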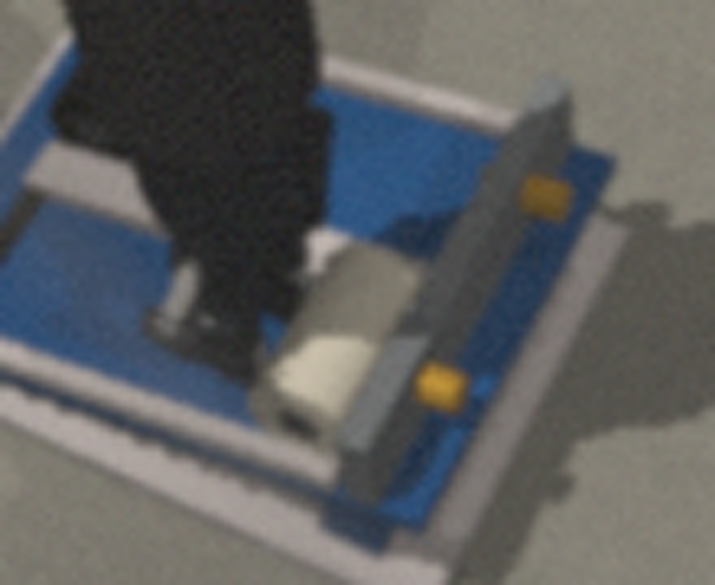

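The push stalled at ramp x = 0.0434 (predicted 0.044) and the force jumped from 3.4 to 9 N, so this is a hard stop. In the picture the roller lies flush along the wall. I hold, then verify.

Emit:
drive_tool --series '[[[0,0,0,0,0,0,0.65],[0,0,0,0,0,0,0.65],[0,0,0,0,0,0,0.65],[0,0,0,0,0,0,0.65]]]'

```text
clock: 15.52
eef_pos: [0.6232, 0.0734, 0.068]
orientation: [-0.114, 0.135, 0.753, -0.634]
contact_force: [-2.0, -9.0, 2.5]
grip_width: 0.0302
```

```bash
python3 go.py
python3 - <<'E'
from meas import *
import cv2
for n in("scene","side"):
    p,Q,C=meas(n)
    if n=="side": cv2.imwrite("pics/side6.png",cv2.resize(p[130:270,220:380,::-1],None,fx=4,fy=4,interpolation=cv2.INTER_CUBIC))
    w=(C.min(1)>60)&(Q[:,0]>.05)&(Q[:,0]<.099)&(abs(Q[:,1]+.055)<.04)&(Q[:,2]>.02)&(Q[:,2]<.06)
    for nm,h in(("all",w),("outer",w&(Q[:,1]<-.06)),("inner",w&(Q[:,1]>-.05))):
        if h.sum()<15: print(n,nm,h.sum());continue
        g=least_squares(lambda a:np.hypot(Q[h,0]-a[0],Q[h,2]-a[1])-.025,[.08,.025],loss="soft_l1",f_scale=.002);print(n,nm,h.sum(),g.x.round(4))
    w=(Q[:,0]<-.06)&(Q[:,0]>-.11)&(abs(Q[:,1]-.055)<.035)&(Q[:,2]>.012)&(Q[:,2]<.06)
    if w.sum()>15: print("dark",least_squares(lambda a:np.hypot(Q[w,0]-a[0],Q[w,2]-a[1])-.025,[-.08,.025]).x.round(4))
E
```

```text
ramp pos [ 0.0435 -0.0544  0.0116] tilt err deg [ 0.19  0.06 -0.06] F ramp [-8.6  -1.23  4.08] grip 0.0302 t 15.525 j [ 0.34  0.4  -0.28 -0.19 -0.79 -0.57]
scene all 368 [0.0788 0.025 ]
scene outer 178 [0.0789 0.0251]
scene inner 147 [0.0785 0.0248]
side all 174 [0.0767 0.0254]
side outer 78 [0.0759 0.0255]
side inner 79 [0.0768 0.0254]
dark [-0.0852  0.0239]
```

View pics/side6.png

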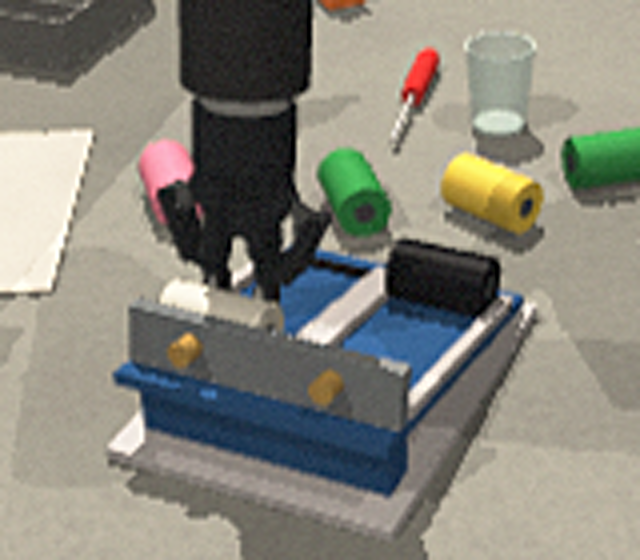

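All checks agree, and the force is steady at about 9 N against at most about 2 N of spring plus slope. Handing in.

```bash
python3 -c "
from plant import hand_in
print(hand_in())"
```

```text
the job is handed in; nothing more can be done
None
```

I pushed the white roller up the right lane (ramp y = -55 mm) with two part-open fingertips, at about 19 mm/s and slower near the wall. I then handed in at about 15.6 s with the fingers still pressing it against the stop wall.

**At the stop:**
- The tool stalled at ramp x = 43.5 mm, against 44 mm predicted.
- The push force jumped from 3.4 N to about 9 N and stayed there. The spring and slope together need only about 2 N.

**Roller position:**
- The scene camera put the roller centre at ramp x = 79 mm, z = 25 mm, lying straight. That is 164.5 mm from its start, and 164.75 mm was expected.
- The side camera read 77 mm, from a partial view behind the wall. I put that difference down to calibration error and the hidden part of the roller.

**Bystanders:** The dark roller is still at x = -85 mm, and nothing else in the pictures I took looked moved. I did not check every bystander at the end.

I could not read the probe directly. That it is pushed in follows from the roller's position and the hard stop.

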